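Knock the dust extractor's filter clean with its port capped

TASK

The bench dust extractor's filter needs knocking clean: pull the stepped adapter off the sloping suction port and put it in the empty compartment of the accessory caddy, then push the closed blanking cap fully home on the port so that no dust can blow out. Only when the port is capped, press the filter-shaker plunger on top of the extractor through its soft take-up and right down to its hard stop, and let it come all the way back up. Leave the other things on the bench where they are.

Things in the scene. Friction and masses are not known exactly. Their poses are not given: they have to be found in the camera images.
- extractor: Grey bench dust extractor, fixed, 340 mm (its x) by 220 mm (its y). Origin: centre of its underside; z up; its front faces -x, to the robot. From the front edge, 147 mm high, the dark panel slopes up at 28 degrees to the flat top, 216 mm high, which begins 40 mm before the origin. A carrying handle (bar along y, 255 mm high) crosses the top 85 mm behind the origin. Turned by up to 0.2 rad.
- port: Suction port on the extractor's sloping panel: flange 66 mm across with a spigot 40 mm in diameter, 42 mm long, its last 6 mm tapering to 33 mm. Origin: centre of the flange's upper face, about 187 mm above the bench, where a sleeve's rim rests. z points out along the spigot, 28 degrees from vertical, leaning to the robot; y is the extractor's y, level.
- adapter_center (a point): Stepped adapter, a loose grey tube 140 mm long, about 0.12 kg, at the start home on the port. Point on its axis, 70 mm from the sleeve's rim; z points from the sleeve to the narrow end. Sleeve: 50 mm outside, 43 mm bore 50 mm deep, slides off freely. Tapers from 50 to 68 mm above the rim to a tube of 35 mm outside diameter that runs from 68 to 140 mm above the rim (up to 70 mm above this point).
- cap_center (a point): Blanking cap: loose grey sleeve closed at the top, 80 mm long, 50 mm outside, bore 43 mm and 50 mm deep, about 0.1 kg. Stands mouth down on the bench at the robot's right, in one of three places shared with the coupler and the jar. Point on its axis half-way up, 40 mm from the mouth's rim; z points to the closed end. Fully home, its rim lies on the flange: this point is 40 mm up the port's z axis.
- coupler_center (a point): A bystander: open coupler, a grey plastic sleeve like the cap but open at both ends and only 60 mm long, 50 mm outside diameter, standing on the bench. Point at its centre, 30 mm above the bench.
- plunger_top (a point): Centre of the top of the shaker plunger, a black mushroom head 50 mm across on the extractor's flat top (straight above its origin), 278 mm above the bench when up. Pressed straight down it goes 24 mm to the hard stop: 16 mm of soft take-up (2.5 to 4.5 N), then, with a step to about 8 N, 8 mm against a stiff spring (8 to 12 N). It springs back up when released.
- shaker (a joint): Soft take-up of the plunger (the head sinking into its metal collar), m: 0 up, 0.016 taken up.
- beater (a joint): Stiff second part of the plunger's stroke (head and collar sinking together), m: 0 up, 0.008 at the hard stop.
- caddy_in (a point): Accessory caddy, an open plywood tray 210 mm (x) by 170 mm (y), walls 55 mm high, fixed at the robot's left. A partition divides it: the far part holds two black nozzles standing 90 mm high; the nearer part, 136 mm (x) by 156 mm (y), is empty. Point: centre of the empty compartment's floor, 5 mm above the bench; x points to the nozzles, z up.
- jar: A bystander: paint jar with a steel lid, 60 mm across, 76 mm high, standing by the cap. Origin under its centre.
- glue: A bystander: wood-glue bottle, 68 mm across, 200 mm high, beyond the caddy. Origin under its centre.
- hammer: A bystander: hammer lying at the right, 300 mm long. Origin under its middle.
- hull: A bystander: small wooden boat hull, about 180 x 65 mm, 36 mm high, in front of the robot. Origin under its middle.
- sander: A bystander: cork sanding block 110 x 65 x 30 mm, in front of the robot. Origin under its centre.
- tape: A bystander: black tape measure 70 x 36 x 65 mm beside the extractor. Origin under its centre.
Things that resemble listed ones, but are neither listed nor needed, are in the scene too. Leave any pink look-alike of the part that bears adapter_center alone.

How it is judged (in metres and radians):
On the way, in this order (a step that is already met when the one before it is completed fails the run):
1. the adapter is off the port: its centre more than 130 mm from the flange (distance between adapter_center and port above 0.13 m), for 0.1 s.
2. the cap is fully home on the port (z of cap_center in the frame of port between 0.03 and 0.044 m and x of cap_center in the frame of port between -0.006 and 0.006 m and y of cap_center in the frame of port between -0.006 and 0.006 m and angle between the z axis of cap_center and the z axis of port, either way round below 0.12 rad), for 0.2 s.
3. with the port capped, the plunger is pressed to its hard stop (beyond 6 of the last 8 mm) (all of step 2 and value of joint beater above 0.006 m), for 0.1 s.
At the end, for the whole second after the job is handed in: Cap home on the port (rim within 4 mm of the flange, 6 mm sideways, 7 degrees); adapter in the caddy's empty compartment (its centre inside, under 85 mm above the floor); plunger back up (first part within 3 mm, second 2 mm); cap and adapter at rest (all of step 2 and x of adapter_center in the frame of caddy_in between -0.066 and 0.066 m and y of adapter_center in the frame of caddy_in between -0.076 and 0.076 m and z of adapter_center in the frame of caddy_in between 0 and 0.085 m and value of joint shaker below 0.003 m and value of joint beater below 0.002 m and linear speed of each of cap, adapter below 0.02 m/s); the robot touches nothing.
It fails at once if the plunger is pressed into the second part of its stroke (more than 3 mm) while the cap is not home on the port (value of joint beater above 0.003 m and not (z of cap_center in the frame of port between 0.03 and 0.044 m and x of cap_center in the frame of port between -0.006 and 0.006 m and y of cap_center in the frame of port between -0.006 and 0.006 m and angle between the z axis of cap_center and the z axis of port, either way round below 0.12 rad)).
It fails at once if a thing that has no part in the job is moved by more than 30 mm (distance of any of coupler_center, jar, glue, hammer, hull, sander, tape from where it was at the start of the episode above 0.03 m).
It also fails if it takes over 72 s, if anything falls off the work surface, if the arm or the gripper's body presses on something with over 40 N, if the wrist force passes 120 N, or if a joint passes its speed limit or range.

ROBOT

A 6-joint arm with a two-finger parallel gripper is mounted at the origin on the work surface. World frame = base frame: x ahead of the robot, y to its left, z up, the work surface at z = 0. Lengths are in mm, angles in rad, forces in N, time in s.
With the tool pointing down it reaches from about 400 to 925 mm from the base axis. Payload 12.5 kg.
Tool frame: the origin (TCP) lies at the very end of the fingers, on their centre line; the grasp point (between the pads) lies 19 mm behind it; z points along the fingers, y is the line along which they close (so a half turn about z gives the same grasp; the last joint's range is limited). The gripper opens to 95 mm and grips with 3 to 60 N. Pads are 20 mm wide; open, the fingers measure 119 mm over their backs; the gripper's body (75 mm by 180 mm) begins 59 mm behind the grasp point.
Start: joints at [1.011, 0.491, 1.559, -0, 1.092, -0.106], TCP at [273.977, 561.768, 214.661] pointing down, gripper open.
Joint ranges: [-3.1, 3.1], [-0.84, 2.19], [0.05, 2.79], [-1.13, 4.28], [0.06, 2.93], [-2.69, 2.69]. Speed limits (rad/s): [2.22, 2.22, 2.79, 3.14, 3.14, 3.14].

INTERFACE

Orientations are given as [roll, pitch, yaw] about the fixed x, y, z axes, in that order (R = Rz(yaw) Ry(pitch) Rx(roll)).
In Python, from cell import state, imaging, env, spot_in, mark_of gives the robot as it stands. The module is installed in compiled form; this text tells all that it offers.
- The arm moves only by the tool step_arm, never from a script. Its argument "increments" is a list of rows, each an object with "slide": the shift along the tool's x, y, z in m, a list of three; "roll": the turn about the tool's z in rad. A call has 1 to 5 rows; each row is the pose to reach, as a shift and turn from the pose commanded when the call began, along the tool's axes at that moment; what a row does not reach only later rows make up. A row lasts 1/8 s, in which the tool goes at most 62.5 mm and 10.7 degrees, less where a joint would pass 70% of its speed; a pose out of reach is approached as far as the arm can. A call with a gripper value outside its range is refused whole. "fingers" is the opening, from 0 (shut) to 1 (fully open), set as the call begins (left out, the last holds). The fingers move at their own pace and stop on an object; the grip force is fixed at half the most. Time passes only in rows, so rows that repeat a pose let the fingers close. It gives the time, the measured TCP pose, the force, the opening and the grip force at its end, in the units of the state.
- state(): the state, without advancing time (a new reading comes with each control period).
- imaging.read_camera(name): name is "scene" or "side" or "wrist"; returns a dict with "color" (420x560x3 uint8, red, green, blue), "z_map" (420x560 float32, mm along the optical axis (not along the pixel's ray), 0 where there is no reading), "intrinsics" (3x3 intrinsics, pixels), "camera_from_world" (4x4, takes a point from world to camera coordinates). Camera axes: x right, y up, looking along -z (the intrinsics and any distortion apply to the point x, -y, -z); pixel columns grow to the right and rows downward; lengths in mm; the calibration is good to about 2 mm. A picture is of the moment at which its call begins.
- env.job_done(): hands the job in; it is judged then, once.
Trained networks look in the newest picture that a camera, given by its name, has taken for a name from the list of things; names that differ only in an ending like _2 or _b are one class to them, and where a whole thing is asked for, a point or a joint stands for the part that bears it (a point fixed in the world has none). Each returns a list of dicts, best first, with "confidence" (0 to 1); they miss things now and then, are a little off and sometimes report something else, mostly with a low value. They report only what shows in the picture. A call takes as long as a camera call. They do not tell look-alikes from the thing itself.
- spot_in(camera, target): "bbox" ([left, top, right, bottom] in pixels, round what is visible of it).
- mark_of(camera, target): "uv" ([column, row] in pixels: a listed point, or the origin of a listed thing).
The state is a dict: "t": time; "joints": joint angles; "qvel": joint speeds; "tau": joint torques, N m; "eef_pos": TCP position; "tcp_rot": TCP orientation; "ft_force": force on the tool from outside, world axes, zero at the start; "moment": the same for the moment, N m; "opening": opening from 0.0 (shut) to 1.0 (fully open); "grip_force": force on a finger pad.
Only numpy, scipy, OpenCV 4.12 (cv2) and the standard library are available. Lean on these libraries where they do the work, as an engineer would, in place of code of your own. Each camera call takes 0.05 s, during which the arm holds its last target. There are 200 camera calls.

## Working session

There is one attempt and no reset: what is moved stays moved. The work goes in short steps, Python scripts to look and compute and a tool call to move; the robot and the scene stay as the last step left them, time stands still between calls to the robot, and variables do not carry over. Pictures are saved under pics/ and viewed, at most 10 in all, crops included, and the job is handed in when it is done.

Besides the shell and the picture viewer there is one more tool, called after "Call:" by a JSON object that holds its "op" and its "data", one argument or row to a line. step_arm: Moves the arm, as the interface text tells. Its arguments: {"type":"object","properties":{"increments":{"type":"array"},"fingers":{"type":"number"}},"required":["increments"]}

```bash
mkdir -p pics; cat > h.py <<'E'
import numpy as np, cv2
from cell import state, imaging, env, spot_in, mark_of
def cam(n,save=None):
    d=imaging.read_camera(n)
    if save: cv2.imwrite('pics/'+save,d['color'][:,:,::-1])
    return d
def cloud(d):
    K=d['intrinsics'];z=d['z_map'];v,u=np.mgrid[:z.shape[0],:z.shape[1]]
    P=np.stack([(u-K[0,2])/K[0,0]*z,-(v-K[1,2])/K[1,1]*z,-z,np.ones_like(z)],-1)
    W=P@np.linalg.inv(d['camera_from_world']).T
    W=W[...,:3]; W[z==0]=np.nan
    return W
def ray(d,uv):
    K=d['intrinsics'];T=np.linalg.inv(d['camera_from_world'])
    r=T[:3,:3]@np.array([(uv[0]-K[0,2])/K[0,0],-(uv[1]-K[1,2])/K[1,1],-1])
    return T[:3,3],r/np.linalg.norm(r)
def tri(rs):
    A=0;b=0
    for o,r in rs:
        M=np.eye(3)-np.outer(r,r);A=A+M;b=b+M@o
    return np.linalg.solve(A,b)
E
python3 - <<'E'
from h import *
np.set_printoptions(precision=1,suppress=True)
D={n:cam(n,n+'0.png') for n in('scene','side')}
for t in ['port','adapter_center','cap_center','coupler_center','plunger_top','caddy_in','jar','extractor','tape','hammer','hull','sander','glue']:
    for n in D:
        W=cloud(D[n])
        for m in mark_of(n,t)[:3]:
            u,v=map(int,m['uv']); print(t,n,round(m['confidence'],2),np.array(m['uv']),W[min(max(v,0),419),min(max(u,0),559)])
print(state())
for n in D:
    K=D[n]['intrinsics'];print(K,np.linalg.inv(D[n]['camera_from_world']))
E
```

```text
port scene 0.52 [300.8 236.3] [601.1  51.2 214.7]
port side 0.49 [285.6 188.7] [559.6  29.5 214.2]
adapter_center scene 0.64 [394.9 284.2] [719.2 353.4  45. ]
adapter_center scene 0.63 [299.1 215.1] [558.3  52.6 269.6]
adapter_center scene 0.61 [182.  204.2] [ 308.1 -355.    36.1]
adapter_center side 0.84 [138.9 188.1] [303.  476.8  50.7]
adapter_center side 0.71 [276.1 176.7] [531.6  37.  270.5]
adapter_center side 0.68 [315.  373.3] [ 305.8 -373.3   45.1]
cap_center scene 0.85 [166.8 246.6] [ 508.3 -399.    77.4]
cap_center side 0.9 [375.8 334.6] [ 477.5 -406.7   77.6]
cap_center side 0.63 [263.9 311.5] [ 329.6 -147.5   22.1]
coupler_center scene 0.74 [202.3 260.8] [ 539.6 -286.4   11.1]
coupler_center side 0.79 [352.5 293.1] [ 538.1 -276.5   53.8]
plunger_top scene 0.67 [395.4 281.8] [716.4 354.5  61.6]
plunger_top scene 0.61 [303.2 252.7] [693.   48.4 276.4]
plunger_top side 0.72 [316.3 148.2] [696.3  50.  277.1]
caddy_in scene 0.78 [380.  234.9] [500.7 358.2   5.9]
caddy_in scene 0.71 [170.5 305.8] [ 702.8 -391.7   21.8]
caddy_in side 0.69 [203.5 194.2] [479.1 360.9  -0.5]
caddy
[... 968 characters left out ...]
0. ,  1.1, -0.1]), 'qvel': array([-0., -0.,  0.,  0.,  0.,  0.]), 'tau': array([  0. , -61.2, -25.8,   0.1,   0. ,  -0. ]), 'eef_pos': array([274. , 561.8, 214.6]), 'tcp_rot': array([ 3.1, -0. ,  2.7]), 'ft_force': array([0.2, 0.5, 1.3]), 'moment': array([ 0., -0., -0.]), 'grip_force': 0.0, 'opening': 1.0013228404329129}
[[491.2   0.  287.1]
 [  0.  491.2 213.3]
 [  0.    0.    1. ]] [[   0.1   -0.8    0.6 1388.3]
 [   1.     0.1   -0.   -57. ]
 [  -0.     0.6    0.8 1538. ]
 [   0.     0.     0.     1. ]]
[[477.9   0.  276.9]
 [  0.  477.9 204.6]
 [  0.    0.    1. ]] [[   0.8    0.5   -0.5 -117. ]
 [  -0.7    0.5   -0.5 -709.9]
 [   0.     0.7    0.7 1140.3]
 [   0.     0.     0.     1. ]]
```

View pics/scene0.png

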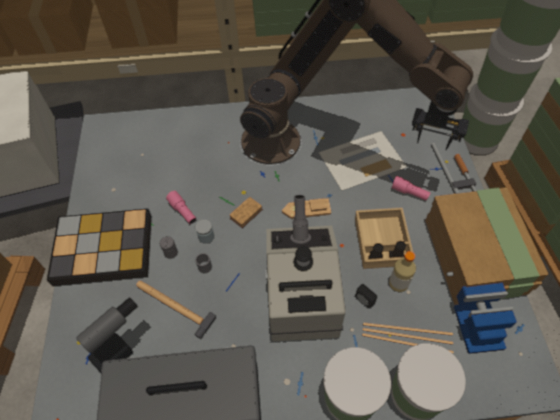

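View pics/side0.png

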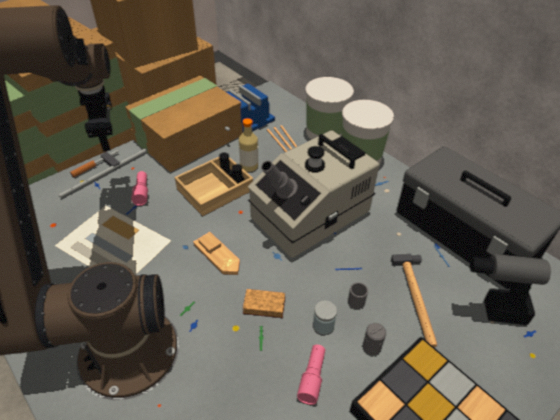

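The scene view shows the adapter on the port at (300,215), the cap at (167,247), the coupler at (203,262), the jar at (205,232), the plunger at (303,257) and the caddy at (383,237). The two pink look-alikes are at (180,207) and (410,188). In the side view the cap is at (375,337), the coupler at (358,294) and the adapter at about (287,185).

```bash
python3 - <<'E'
from h import *
np.set_printoptions(precision=3,suppress=True)
D={n:cam(n) for n in('scene','side')}
C=np.concatenate([cloud(D[n]).reshape(-1,3) for n in D]); C=C[~np.isnan(C[:,0])]
L=[len(cloud(D['scene']).reshape(-1,3))]
def box(lo,hi,C=C): return C[((C>lo)&(C<hi)).all(1)]
for n in D:
    c=cloud(D[n]).reshape(-1,3)
    p=box([640,0,272],[740,100,284],c); print(n,'plunger',p.mean(0),(p.max(0)+p.min(0))/2,np.ptp(p,0),len(p))
    # extractor flat top
    t=box([600,-120,212],[900,220,220],c)
    r=cv2.minAreaRect(t[:,:2].astype(np.float32)); print('top',r,np.median(t[:,2]))
    for nm,xy in dict(cap=(500,-402),coup=(540,-282),jar=(450,-275)).items():
        q=box([xy[0]-55,xy[1]-55,8],[xy[0]+55,xy[1]+55,120],c)
        zt=np.percentile(q[:,2],97);tp=q[q[:,2]>zt-5]; print(nm,zt,tp.mean(0),(tp.max(0)+tp.min(0))/2,np.ptp(tp,0),len(tp))
    a=box([450,-20,230],[620,120,400],c); print('adapter pts',len(a),a.min(0),a.max(0))
    w=box([380,250,48],[620,480,62],c); r=cv2.minAreaRect(w[:,:2].astype(np.float32)); print('caddy',r,len(w))
    # panel plane
    s=box([520,-80,150],[630,150,212],c)
    for k in range(4):
        m=s.mean(0);nn=np.linalg.svd(s-m,full_matrices=False)[2][2];nn*=np.sign(nn[2]);s=s[abs((s-m)@nn)<[12,8,5,4][k]]
    print('panel',m,nn,np.degrees(np.arccos(nn[2])),np.arctan2(-nn[1],-nn[0]),len(s))
np.save('C.npy',C)
E
```

```text
scene plunger [697.127  49.438 276.582] [696.372  49.245 277.847] [50.522 45.515 11.516] 173
top ((734.2369384765625, 47.74553680419922), (218.09848022460938, 266.9040832519531), 87.17284393310547) 215.41330907008648
cap 83.3831920556285 [ 493.337 -397.069   81.097] [ 492.413 -397.179   82.884] [45.858 44.606  8.914] 63
coup 62.30136296242776 [ 566.234 -277.81    60.166] [ 564.18  -276.81    63.332] [49.792 45.962 11.837] 36
jar 79.79020781701362 [ 441.447 -269.423   77.499] [ 443.111 -268.549   79.694] [55.699 49.401  9.725] 86
adapter pts 421 [503.131  32.396 230.051] [592.889  80.978 318.209]
caddy ((521.5897827148438, 360.4617919921875), (173.1822967529297, 199.06422424316406), 88.42852020263672) 422
panel [586.836  44.746 181.031] [-0.48   0.019  0.877] 28.722165516587662 -0.0391248636053875 820
side plunger [687.32   44.956 275.296] [688.372  46.644 276.185] [46.896 47.532  8.07 ] 135
top ((742.7022094726562, 42.556610107421875), (219.81552124023438, 230.34188842773438), 87.0239486694336) 214.41124676152913
cap 82.70486199235026 [ 483.987 -401.789   80.113] [ 484.588 -401.73    81.471] [48.008 44.823  7.452] 167
coup 59.530230701485365 [ 556.782 -280.653   57.969] [ 555.659 -281.492   59.11 ] [50.506 47.362  8.658] 73
jar 77.4817313403195 [ 433.169 -274.635   75.132] [ 434.847 -274.775   76.424] [56.537 55.638  7.785] 273
adapter pts 394 [496.046  27.354 230.268] [582.037  73.873 316.903]
caddy ((519.1087036132812, 357.7566223144531), (180.9864044189453, 205.36473083496094), 88.06901550292969) 502
panel [575.399  26.8   176.498] [-0.473  0.02   0.881] 28.248921643811872 -0.04144367515000749 1500
```

```bash
cat >> h.py <<'E'
from scipy.spatial.transform import Rotation as Rn
def mv(*tg,p=None,yaw=None):
    s=state(); R=Rn.from_euler('xyz',s['tcp_rot']); q=s['eef_pos'] if p is None else p
    y0=s['tcp_rot'][2] if yaw is None else yaw
    for t in tg:
        d=(np.array(t[:3])-q)
        dl=R.inv().apply(d)/1000
        rr=''
        if len(t)>3: rr=-((t[3]-y0+np.pi)%(2*np.pi)-np.pi)
        print(t,'slide',dl.round(4).tolist(),'roll',rr)
E
python3 -c "
from h import *
s=state();print(s['tcp_rot'],s['joints'],s['eef_pos'])
mv((541,54,400,3.097))"
```

```text
[3.14143577e+00 2.35300681e-06 2.68775531e+00] [ 1.01140076e+00  4.90870310e-01  1.55887581e+00  1.59895661e-05
  1.09169028e+00 -1.05565596e-01] [273.98070191 561.78244385 214.68774118]
(541, 54, 400, 3.097) slide [-0.4626, -0.3393, -0.1854] roll -0.40924468636106726
```

Call:
{"op": "step_arm", "data": {
  "increments": [
    {"slide": [-0.4626,-0.3393,-0.1854],"roll": -0.409},
    {"slide": [-0.4626,-0.3393,-0.1854],"roll": -0.409},
    {"slide": [-0.4626,-0.3393,-0.1854],"roll": -0.409},
    {"slide": [-0.4626,-0.3393,-0.1854],"roll": -0.409},
    {"slide": [-0.4626,-0.3393,-0.1854],"roll": -0.409}
  ],
  "fingers": 1
}}

```text
t: 2.12
eef_pos: [412.2, 298.4, 311.0]
tcp_rot: [3.141, 0.0, 3.097]
ft_force: [0.8, 1.1, -0.0]
opening: 0.997
grip_force: 0.0
```

```bash
python3 -c "
from h import *
s=state();print(s['t'],s['tcp_rot'],s['joints'],s['eef_pos'])
mv((541,54,400,3.097))"
```

```text
2.125 [3.14124898e+00 4.93280440e-04 3.09700056e+00] [ 4.96712262e-01  2.31909196e-01  1.69835037e+00  4.31390331e-05
  1.21073326e+00 -1.02950725e+00] [412.21271968 298.4071745  311.0015245 ]
(541, 54, 400, 3.097) slide [-0.1396, -0.2384, -0.089] roll 5.642737610500603e-07
```

Call:
{"op": "step_arm", "data": {
  "increments": [
    {"slide": [-0.14,-0.236,-0.088]},
    {"slide": [-0.14,-0.236,-0.088]},
    {"slide": [-0.14,-0.236,-0.088]},
    {"slide": [-0.14,-0.236,-0.088]},
    {"slide": [-0.14,-0.236,-0.088]}
  ]
}}

```text
invalid input at $.increments[0]: expected keys slide, roll
```

```bash
python3 - <<'E'
from h import *
np.set_printoptions(precision=3,suppress=True)
d=cam('wrist','w1.png');W=cloud(d);np.save('W1.npy',W)
s=state();print(s['t'],s['tcp_rot'],s['joints'],s['eef_pos']);print(np.linalg.inv(d['camera_from_world']))
for t in ['port','adapter_center','plunger_top']:
    for m in mark_of('wrist',t)[:2]: u,v=map(int,m['uv']); print(t,m,W[min(v,419),min(u,559)])
E
```

```text
2.175 [3.141 0.004 3.095] [ 0.488  0.229  1.696 -0.002  1.213 -1.035] [415.255 294.158 313.345]
[[  0.045  -0.963  -0.267 337.06 ]
 [  0.999   0.043   0.013 302.69 ]
 [ -0.001  -0.267   0.964 480.827]
 [  0.      0.      0.      1.   ]]
adapter_center {'uv': [435.3, 97.0], 'confidence': 0.96} [324.318 497.659  44.475]
adapter_center {'uv': [331.6, 339.9], 'confidence': 0.19} [664.121 370.46   42.016]
```

View pics/w1.png

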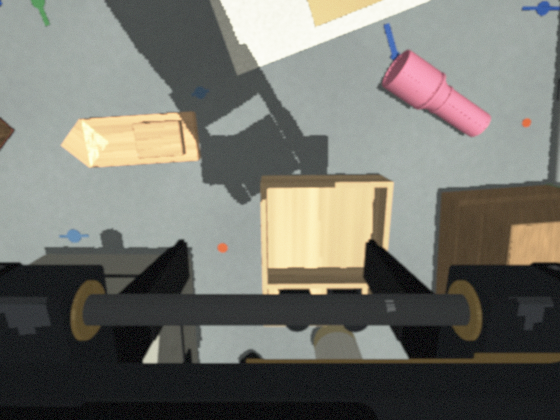

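The wrist picture shows the caddy: the empty compartment is at about u 267-385, v 182-280, with the two nozzles below it at v 295. The move was refused because each row needs a roll, so I'll repeat it.

Call:
{"op": "step_arm", "data": {
  "increments": [
    {"slide": [-0.137,-0.234,-0.088],"roll": 0},
    {"slide": [-0.137,-0.234,-0.088],"roll": 0},
    {"slide": [-0.137,-0.234,-0.088],"roll": 0},
    {"slide": [-0.137,-0.234,-0.088],"roll": 0},
    {"slide": [-0.137,-0.234,-0.088],"roll": 0}
  ]
}}

```text
t: 2.95
eef_pos: [539.0, 59.4, 398.3]
tcp_rot: [3.141, -0.0, 3.097]
ft_force: [0.4, 0.8, -0.6]
opening: 0.999
grip_force: 0.0
```

```bash
python3 - <<'E'
from h import *
np.set_printoptions(precision=3,suppress=True)
d=cam('wrist','w2.png');W=cloud(d);W1=np.load('W1.npy');np.save('W2.npy',W)
s=state();print(s['t'],s['tcp_rot'],s['joints'],s['eef_pos'])
for t in ['port','adapter_center','plunger_top']:
    for m in mark_of('wrist',t)[:2]: u,v=map(int,m['uv']); print(t,m,W[min(v,419),min(u,559)])
C=W1.reshape(-1,3);C=C[~np.isnan(C[:,0])]
f=C[(abs(C[:,2]-5)<3)&(abs(C[:,0]-480)<110)&(abs(C[:,1]-360)<60)]
w=C[(abs(C[:,2]-54)<5)&(abs(C[:,0]-500)<120)&(abs(C[:,1]-360)<110)]
print(len(w),w.min(0),w.max(0),np.percentile(w,[1,99],axis=0),cv2.minAreaRect(w[:,:2].astype(np.float32)))
E
```

```text
3.0 [-3.141  0.001  3.096] [-0.015  0.236  1.466 -0.001  1.439 -1.54 ] [540.37   57.329 398.918]
adapter_center {'uv': [274.6, 203.0], 'confidence': 0.67} [528.5    59.159 315.837]
plunger_top {'uv': [270.5, 350.7], 'confidence': 0.92} [690.88   47.291 276.782]
plunger_top {'uv': [152.4, 45.0], 'confidence': 0.54} [ 356.943 -112.293   28.832]
2504 [418.561 272.169  49.012] [584.398 447.462  57.38 ] [[419.65  273.86   49.264]
 [580.523 445.705  56.667]] ((501.81829833984375, 359.5702209472656), (170.19500732421875, 161.37840270996094), 87.62086486816406)
```

View pics/w2.png

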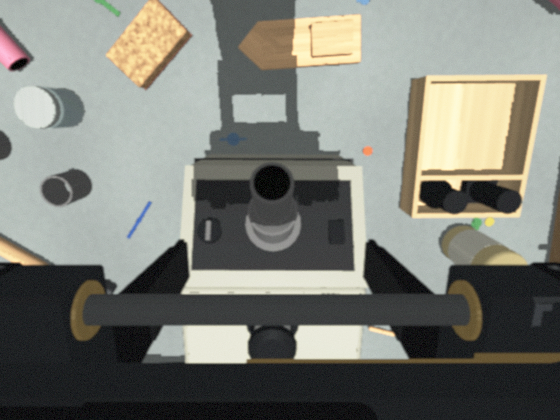

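The adapter's open narrow end is at about (271,182) with the sleeve below it, the plunger is at (271,345) and the coupler at (62,188). I'll fit the tube axis next.

```bash
python3 - <<'E'
from h import *
from scipy.optimize import least_squares
np.set_printoptions(precision=3,suppress=True)
W2=np.load('W2.npy').reshape(-1,3);C0=np.load('C.npy')
def fit(C,nm):
    C=C[~np.isnan(C[:,0])]
    th=np.radians(28)
    def ax(yaw): return np.array([-np.sin(th)*np.cos(yaw),-np.sin(th)*np.sin(yaw),np.cos(th)])
    c=np.array([586,52,187.]);yaw=-.045
    a=ax(yaw)
    for it in range(4):
        s=(C-c)@a; r=np.linalg.norm((C-c)-s[:,None]*a,axis=1)
        rr=np.where(s>68,17.5,25.); m=((s>72)&(s<137)|(s>8)&(s<48))&(abs(r-rr)<[15,8,5,5][it])
        P=C[m];R0=rr[m]
        def res(p):
            q=P-[p[0],p[1],187.];s=q@a;return np.linalg.norm(q-s[:,None]*a,axis=1)-R0
        o=least_squares(res,c[:2],loss='soft_l1');c[:2]=o.x
    print(nm,c,len(P),np.std(o.fun)); 
    s=(C-c)@a; r=np.linalg.norm((C-c)-s[:,None]*a,axis=1)
    t=s[(r<17)&(r>13)&(s>100)];print(' end height along axis',np.percentile(t,[10,50,90,99]))
    fl=C[(r>27)&(r<32)&(abs((C-c)@a)<12)];print(' flange s',np.median((fl-c)@a),len(fl))
fit(W2,'wrist');n=len(C0)
fit(C0,'both')
p=W2[(abs(W2[:,0]-692)<35)&(abs(W2[:,1]-47)<35)&(abs(W2[:,2]-277)<5)];print(p.mean(0),p.min(0),p.max(0),len(p))
# panel & top yaw
def plane(lo,hi):
    s=W2[((W2>lo)&(W2<hi)).all(1)]
    for k in (12,6,4,3):
        m=s.mean(0);nn=np.linalg.svd(s-m,full_matrices=False)[2][2];nn*=np.sign(nn[2]);s=s[abs((s-m)@nn)<k]
    print(m,nn,np.arctan2(-nn[1],-nn[0]),len(s))
plane([530,-60,150],[630,150,212])
mv((539,55,320),(539,55,252))
E
```

```text
wrist [580.366  54.382 187.   ] 1053 1.5595387844043322
 end height along axis [112.224 137.493 139.101 140.071]
 flange s -2.5676092192391176 382
both [581.215  54.21  187.   ] 691 2.169443661313318
 end height along axis [107.253 126.293 138.54  141.522]
 flange s -2.26330730355049 130
[684.907  48.865 276.578] [667.873  23.87  272.034] [703.578  72.784 280.134] 1266
[583.854  47.578 180.703] [-0.477  0.021  0.879] -0.043898805351065676 11136
(539, 55, 320) slide [-0.0016, -0.0063, 0.0773] roll 
(539, 55, 252) slide [-0.0017, -0.0063, 0.1453] roll
```

```bash
python3 - <<'E'
from h import *
mv((533.6,56.4,256))
E
```

```text
(533.6, 56.4, 256) slide [0.0038, -0.0052, 0.1413] roll
```

Call:
{"op": "step_arm", "data": {
  "increments": [
    {"slide": [0.0038,-0.0052,0.05],"roll": 0},
    {"slide": [0.0038,-0.0052,0.1],"roll": 0},
    {"slide": [0.0038,-0.0052,0.1413],"roll": 0},
    {"slide": [0.0038,-0.0052,0.1413],"roll": 0}
  ]
}}

```text
t: 3.65
eef_pos: [532.3, 56.9, 254.5]
tcp_rot: [3.141, -0.006, 3.099]
ft_force: [-0.0, 0.4, 1.0]
opening: 1.0
grip_force: 0.0
```

Call:
{"op": "step_arm", "data": {
  "increments": [
    {"slide": [0,0,0],"roll": 0},
    {"slide": [0,0,0],"roll": 0},
    {"slide": [0,0,0],"roll": 0},
    {"slide": [0,0,0],"roll": 0},
    {"slide": [0,0,0],"roll": 0}
  ],
  "fingers": 0.1
}}

```text
t: 4.28
eef_pos: [534.0, 55.2, 257.1]
tcp_rot: [3.141, 0.0, 3.097]
ft_force: [-0.9, 0.0, -1.3]
opening: 0.532
grip_force: 0.0
```

Call:
{"op": "step_arm", "data": {
  "increments": [
    {"slide": [0,0,0],"roll": 0},
    {"slide": [0,0,0],"roll": 0},
    {"slide": [0,0,0],"roll": 0},
    {"slide": [0,0,0],"roll": 0},
    {"slide": [0,0,0],"roll": 0}
  ]
}}

```text
t: 4.9
eef_pos: [534.0, 55.2, 256.9]
tcp_rot: [3.142, 0.0, 3.097]
ft_force: [-0.4, 0.0, 0.4]
opening: 0.364
grip_force: 29.9
```

Call:
{"op": "step_arm", "data": {
  "increments": [
    {"slide": [0.007,0,-0.0132],"roll": 0},
    {"slide": [0.014,0,-0.0265],"roll": 0},
    {"slide": [0.0235,0,-0.0442],"roll": 0},
    {"slide": [0.0328,0,-0.0618],"roll": 0},
    {"slide": [0.042,0,-0.0795],"roll": 0}
  ]
}}

```text
t: 5.52
eef_pos: [491.2, 57.2, 338.0]
tcp_rot: [3.141, 0.001, 3.097]
ft_force: [-0.0, 0.4, -0.5]
opening: 0.363
grip_force: 29.9
```

```bash
python3 - <<'E'
from h import *
d=cam('side','s1.png')
cv2.imwrite('pics/s1c.png',cv2.resize(d['color'][60:260,160:400,::-1],None,fx=3,fy=3))
print(state()['eef_pos'],state()['ft_force'],state()['opening'])
E
```

```text
[490.98928507  57.26236195 340.23805135] [-0.42948967  0.31590061  0.58475792] 0.36181056250125404
```

View pics/s1c.png

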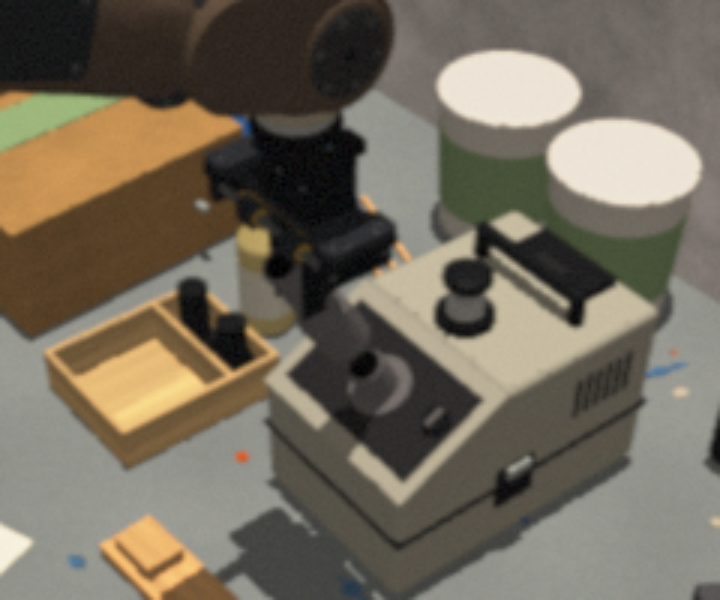

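The adapter is clear of the bare spigot, which shows at about (365,380) in the crop. The gripper still holds it at its 28 degree tilt, so it goes to the caddy.

```bash
python3 - <<'E'
from h import *
mv((494,359,230,1.571))
E
```

```text
(494, 359, 230, 1.571) slide [0.0109, 0.3015, 0.1103] roll 1.5259773467544993
```

Call:
{"op": "step_arm", "data": {
  "increments": [
    {"slide": [0.0109,0.05,0.0],"roll": 0.18},
    {"slide": [0.0109,0.1,0.02],"roll": 0.36},
    {"slide": [0.0109,0.16,0.04],"roll": 0.54},
    {"slide": [0.0109,0.22,0.08],"roll": 0.72},
    {"slide": [0.0109,0.27,0.11],"roll": 0.9}
  ]
}}

```text
t: 6.2
eef_pos: [492.5, 317.0, 233.4]
tcp_rot: [3.14, 0.0, 2.193]
ft_force: [1.0, -0.4, -0.8]
opening: 0.362
grip_force: 29.9
```

```bash
python3 - <<'E'
from h import *
mv((494,359,230,1.571))
E
```

```text
(494, 359, 230, 1.571) slide [0.0333, 0.0257, 0.0034] roll 0.6221670521443352
```

Call:
{"op": "step_arm", "data": {
  "increments": [
    {"slide": [0.0333,0.022,0.003],"roll": 0.18},
    {"slide": [0.0333,0.0225,0.003],"roll": 0.36},
    {"slide": [0.0333,0.023,0.003],"roll": 0.54},
    {"slide": [0.0333,0.023,0.003],"roll": 0.622},
    {"slide": [0.0333,0.023,0.003],"roll": 0.622}
  ]
}}

```text
t: 6.82
eef_pos: [491.7, 355.7, 231.0]
tcp_rot: [3.141, -0.0, 1.578]
ft_force: [0.3, 0.2, -1.1]
opening: 0.365
grip_force: 29.9
```

```bash
python3 - <<'E'
from h import *
np.set_printoptions(precision=3,suppress=True)
print(state()['eef_pos'],state()['tcp_rot'],state()['joints'])
mv((494,359,140,1.571),(494,359,90,1.571))
E
```

```text
[491.664 355.738 231.025] [ 3.141 -0.     1.578] [0.518 0.449 1.585 0.    1.107 0.51 ]
(494, 359, 140, 1.571) slide [0.0032, 0.0023, 0.091] roll 0.007098640474673346
(494, 359, 90, 1.571) slide [0.0032, 0.0023, 0.141] roll 0.007098640474673346
```

Call:
{"op": "step_arm", "data": {
  "increments": [
    {"slide": [0.0032,0.0023,0.05],"roll": 0},
    {"slide": [0.0032,0.0023,0.095],"roll": 0},
    {"slide": [0.0032,0.0023,0.12],"roll": 0},
    {"slide": [0.0032,0.0023,0.138],"roll": 0},
    {"slide": [0.0032,0.0023,0.138],"roll": 0}
  ]
}}

```text
t: 7.45
eef_pos: [493.8, 358.8, 92.1]
tcp_rot: [-3.14, 0.001, 1.578]
ft_force: [-1.2, 0.3, -0.1]
opening: 0.366
grip_force: 29.9
```

```bash
python3 - <<'E'
from h import *
np.set_printoptions(precision=3,suppress=True)
d=cam('wrist','w3.png')
s=state();print(s['eef_pos'],s['ft_force'],s['t'])
d=cam('side','s2.png')
cv2.imwrite('pics/s2c.png',np.hstack([cv2.resize(d['color'][140:240,150:270,::-1],(480,400)),cv2.resize(cv2.imread('pics/w3.png'),(320,400))]))
E
```

```text
[494.23  359.064  93.058] [ 0.311 -0.3   -1.12 ] 7.5
```

View pics/s2c.png

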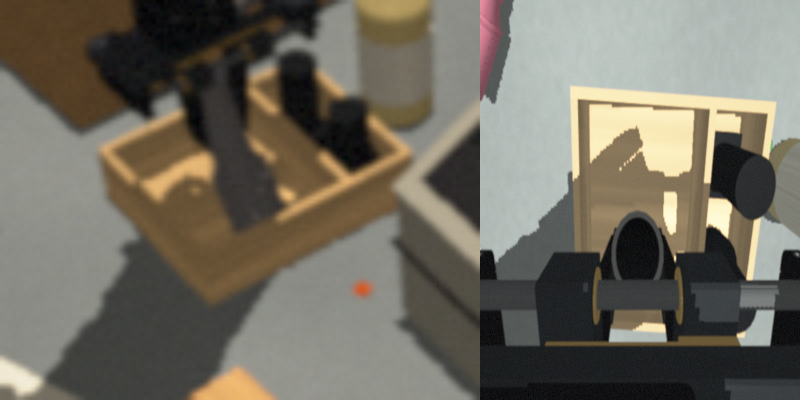

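The adapter hangs in the empty compartment with its sleeve by the near-right wall, clear of the partition. Next: lower it a little and release.

Call:
{"op": "step_arm", "data": {
  "increments": [
    {"slide": [0,0,0.005],"roll": 0},
    {"slide": [0,0,0.005],"roll": 0}
  ]
}}

```text
t: 7.8
eef_pos: [494.0, 359.0, 88.0]
tcp_rot: [3.141, -0.0, 1.577]
ft_force: [0.8, 0.3, -0.4]
opening: 0.364
grip_force: 29.9
```

Call:
{"op": "step_arm", "data": {
  "increments": [
    {"slide": [0,0,0],"roll": 0},
    {"slide": [0,0,0],"roll": 0},
    {"slide": [0,0,0],"roll": 0},
    {"slide": [0,0,0],"roll": 0},
    {"slide": [0,0,0],"roll": 0}
  ],
  "fingers": 1
}}

```text
t: 8.43
eef_pos: [494.0, 359.0, 87.7]
tcp_rot: [3.142, -0.0, 1.577]
ft_force: [-0.5, 0.7, -0.7]
opening: 0.837
grip_force: 0.0
```

Call:
{"op": "step_arm", "data": {
  "increments": [
    {"slide": [0,0,-0.05],"roll": 0},
    {"slide": [0,0,-0.11],"roll": 0},
    {"slide": [0,0,-0.17],"roll": 0},
    {"slide": [0,0,-0.23],"roll": 0},
    {"slide": [0,0,-0.23],"roll": 0}
  ]
}}

```text
t: 9.05
eef_pos: [494.9, 359.6, 322.6]
tcp_rot: [3.134, -0.004, 1.577]
ft_force: [-0.9, 0.7, -0.6]
opening: 0.998
grip_force: 0.0
```

```bash
python3 - <<'E'
from h import *
np.set_printoptions(precision=3,suppress=True)
d=cam('scene','c4.png');a=cv2.resize(d['color'][190:290,330:450,::-1],(480,400))
d=cam('wrist','w4.png');b=cv2.resize(d['color'][:,:,::-1],(320,240));b=cv2.copyMakeBorder(b,0,160,0,0,0)
cv2.imwrite('pics/c4c.png',np.hstack([a,b]))
s=state();print(s['eef_pos'],s['tcp_rot'],s['ft_force'],s['t'])
W=cloud(d);C=W.reshape(-1,3);C=C[~np.isnan(C[:,0])]
q=C[(abs(C[:,0]-494)<60)&(abs(C[:,1]-360)<72)&(C[:,2]>12)&(C[:,2]<180)];print(len(q),q.mean(0),np.percentile(q,[2,98],axis=0))
# plan: to cap
mv((488,-399,300,1.571),(490,0,360,1.571))
E
```

```text
[493.818 358.837 317.699] [ 3.141 -0.     1.577] [-0.446  1.064 -0.086] 9.15
2947 [493.528 372.92   65.505] [[471.177 316.503  42.27 ]
 [516.138 429.219  86.797]]
(488, -399, 300, 1.571) slide [-0.7578, -0.0108, 0.0175] roll 0.006387881259029449
(490, 0, 360, 1.571) slide [-0.3588, -0.0062, -0.0424] roll 0.006387881259029449
```

View pics/c4c.png

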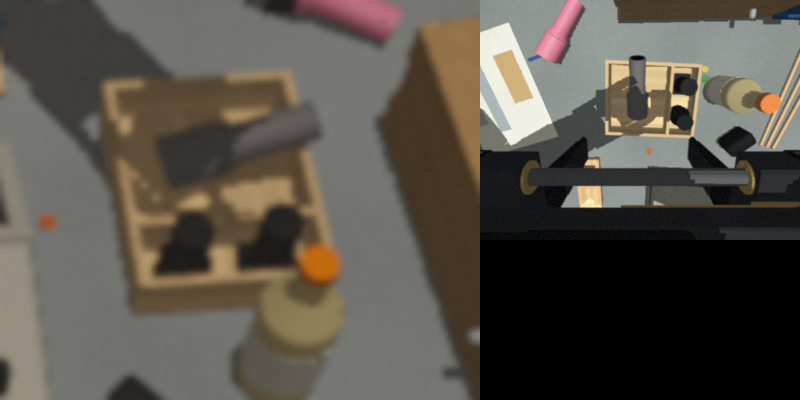

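The adapter is lying in the empty compartment, leaning on the left wall with its centre inside. Next is the cap.

Call:
{"op": "step_arm", "data": {
  "increments": [
    {"slide": [-0.0625,-0.006,-0.03],"roll": -0.18},
    {"slide": [-0.125,-0.006,-0.03],"roll": -0.36},
    {"slide": [-0.187,-0.006,-0.03],"roll": -0.54},
    {"slide": [-0.249,-0.006,-0.03],"roll": -0.72},
    {"slide": [-0.31,-0.006,-0.03],"roll": -0.9}
  ]
}}

```text
t: 9.78
eef_pos: [489.8, 72.3, 346.1]
tcp_rot: [-3.14, -0.002, 2.439]
ft_force: [1.2, -0.4, 0.4]
opening: 1.001
grip_force: 0.0
```

```bash
python3 - <<'E'
from h import *
np.set_printoptions(precision=3,suppress=True)
s=state();print(s['eef_pos'],s['tcp_rot'])
mv((489,-399,280,3.097))
E
```

```text
[489.802  72.264 346.101] [-3.14  -0.002  2.439]
(489, -399, 280, 3.097) slide [-0.3039, -0.3602, 0.0661] roll -0.6576322792462732
```

Call:
{"op": "step_arm", "data": {
  "increments": [
    {"slide": [-0.29,-0.343,0.064],"roll": -0.58},
    {"slide": [-0.29,-0.343,0.064],"roll": -0.58},
    {"slide": [-0.29,-0.343,0.064],"roll": -0.58},
    {"slide": [-0.29,-0.343,0.064],"roll": -0.58},
    {"slide": [-0.29,-0.343,0.064],"roll": -0.58}
  ]
}}

```text
t: 10.4
eef_pos: [488.6, -214.9, 304.9]
tcp_rot: [3.14, -0.002, 3.015]
ft_force: [0.8, 0.1, 0.1]
opening: 1.0
grip_force: 0.0
```

```bash
python3 - <<'E'
from h import *
np.set_printoptions(precision=3,suppress=True)
s=state();print(s['eef_pos'],s['tcp_rot'])
mv((489,-399,280,3.097))
E
```

```text
[ 488.643 -214.896  304.859] [ 3.14  -0.002  3.015]
(489, -399, 280, 3.097) slide [-0.0236, -0.1826, 0.0246] roll -0.08183561957686258
```

Call:
{"op": "step_arm", "data": {
  "increments": [
    {"slide": [-0.022,-0.165,0.024],"roll": -0.08},
    {"slide": [-0.022,-0.165,0.024],"roll": -0.08},
    {"slide": [-0.022,-0.165,0.024],"roll": -0.08},
    {"slide": [-0.022,-0.165,0.024],"roll": -0.08}
  ]
}}

```text
t: 10.9
eef_pos: [489.1, -381.8, 279.4]
tcp_rot: [3.139, -0.004, 3.091]
ft_force: [-0.0, 1.2, 0.2]
opening: 1.001
grip_force: 0.0
```

```bash
python3 - <<'E'
from h import *
np.set_printoptions(precision=3,suppress=True)
d=cam('wrist','w5.png');W=cloud(d)
s=state();print(s['eef_pos'],s['tcp_rot'],s['t'])
for t in('cap_center','coupler_center'): print(t,[(m['confidence'],m['uv'],W[int(m['uv'][1]),int(m['uv'][0])]) for m in mark_of('wrist',t)[:2]])
c=W.reshape(-1,3);c=c[~np.isnan(c[:,0])]
for nm,xy in dict(cap=(489,-399),coup=(560,-279)).items():
    q=c[(abs(c[:,0]-xy[0])<45)&(abs(c[:,1]-xy[1])<45)&(c[:,2]>50)&(c[:,2]<100)]
    zt=np.percentile(q[:,2],95);tp=q[q[:,2]>zt-5];print(nm,zt,tp.mean(0),(tp.max(0)+tp.min(0))/2,np.ptp(tp,0),len(tp))
E
```

```text
[ 489.382 -380.246  280.233] [ 3.139 -0.003  3.092] 10.95
cap_center [(0.89, [258.6, 182.2], array([ 482.63 , -399.963,   82.284]))]
coupler_center [(0.56, [355.3, 231.8], array([ 573.564, -274.502,    1.967]))]
cap 82.36164031907995 [ 488.466 -399.894   79.952] [ 488.923 -400.486   80.79 ] [47.227 47.002  6.841] 1330
coup 60.581976720197986 [ 555.98  -282.085   59.094] [ 559.93  -280.013   58.789] [48.929 48.765  6.368] 335
```

View pics/w5.png

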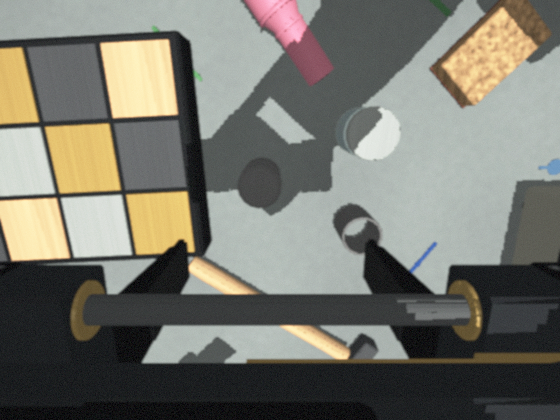

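The cap's closed top is at (259,180), the open coupler is at (357,228), and the organiser box's edge is at u≈205. I'll approach with the fingers narrowed.

```bash
python3 - <<'E'
from h import *
print(state()['eef_pos']);mv((488.7,-400.2,28,3.097))
E
```

```text
[ 489.97381574 -378.79221375  281.71968344]
(488.7, -400.2, 28, 3.097) slide [-0.0001, -0.0218, 0.2537] roll -0.002953718325936272
```

Call:
{"op": "step_arm", "data": {
  "increments": [
    {"slide": [0,-0.0215,0.03],"roll": 0},
    {"slide": [0,-0.0215,0.07],"roll": 0},
    {"slide": [0,-0.0215,0.11],"roll": 0},
    {"slide": [0,-0.0215,0.13],"roll": 0},
    {"slide": [0,-0.0215,0.13],"roll": 0}
  ],
  "fingers": 0.72
}}

```text
t: 11.68
eef_pos: [489.1, -399.5, 151.7]
tcp_rot: [3.14, -0.002, 3.095]
ft_force: [-1.2, -0.0, 0.2]
opening: 0.721
grip_force: 0.0
```

```bash
python3 - <<'E'
from h import *
s=state();print(s['eef_pos'],s['opening']);mv((488.7,-400.2,28,3.097))
E
```

```text
[ 489.06498819 -399.48901991  151.73550261] 0.720784049449745
(488.7, -400.2, 28, 3.097) slide [0.0001, -0.001, 0.1237] roll -0.0018180678326666921
```

Call:
{"op": "step_arm", "data": {
  "increments": [
    {"slide": [0,-0.001,0.04],"roll": 0},
    {"slide": [0,-0.001,0.08],"roll": 0},
    {"slide": [0,-0.001,0.11],"roll": 0},
    {"slide": [0,-0.001,0.1235],"roll": 0},
    {"slide": [0,-0.001,0.1235],"roll": 0}
  ]
}}

```text
t: 12.3
eef_pos: [489.5, -401.9, 29.7]
tcp_rot: [-3.142, 0.0, 3.094]
ft_force: [1.3, 0.3, 0.6]
opening: 0.721
grip_force: 0.0
```

Call:
{"op": "step_arm", "data": {
  "increments": [
    {"slide": [0,0,0],"roll": 0},
    {"slide": [0,0,0],"roll": 0},
    {"slide": [0,0,0],"roll": 0},
    {"slide": [0,0,0],"roll": 0},
    {"slide": [0,0,0],"roll": 0}
  ],
  "fingers": 0.2
}}

```text
t: 12.92
eef_pos: [489.4, -402.3, 30.3]
tcp_rot: [-3.141, 0.001, 3.094]
ft_force: [-0.6, 1.1, 7.8]
opening: 0.523
grip_force: 30.0
```

```bash
python3 - <<'E'
from h import *
s=state();print(s['eef_pos'],s['opening'],s['grip_force'],s['t'],s['ft_force']);mv((540,58.4,330,3.097),(545,58,330,3.097))
E
```

```text
[ 489.44542965 -402.30107392   30.32610253] 0.523320104917964 30.001824292078254 12.925 [-0.64677236  1.08238042  7.78239341]
(540, 58.4, 330, 3.097) slide [-0.0289, 0.4624, -0.3] roll -0.0030974239545571436
(545, 58, 330, 3.097) slide [-0.0339, 0.4622, -0.3] roll -0.0030974239545571436
```

Call:
{"op": "step_arm", "data": {
  "increments": [
    {"slide": [0,0,-0.06],"roll": 0},
    {"slide": [0,0.0,-0.12],"roll": 0},
    {"slide": [0,0.03,-0.17],"roll": 0},
    {"slide": [-0.01,0.07,-0.22],"roll": 0},
    {"slide": [-0.015,0.12,-0.26],"roll": 0}
  ]
}}

```text
t: 13.55
eef_pos: [509.4, -285.2, 288.9]
tcp_rot: [-3.141, 0.001, 3.093]
ft_force: [0.7, -0.4, -1.2]
opening: 0.523
grip_force: 30.0
```

Call:
{"op": "step_arm", "data": {
  "increments": [
    {"slide": [-0.04,0.34,-0.01],"roll": 0},
    {"slide": [-0.04,0.34,-0.01],"roll": 0},
    {"slide": [-0.04,0.34,-0.01],"roll": 0},
    {"slide": [-0.04,0.34,-0.01],"roll": 0},
    {"slide": [-0.04,0.34,-0.01],"roll": 0}
  ]
}}

```text
t: 14.18
eef_pos: [560.5, 24.1, 296.3]
tcp_rot: [-3.142, 0.001, 3.094]
ft_force: [0.4, -1.2, -1.1]
opening: 0.522
grip_force: 30.0
```

```bash
python3 - <<'E'
from h import *
s=state();print(s['eef_pos'],s['opening'],s['grip_force'],s['t'],s['ft_force']);mv((566,55.5,300,3.097))
E
```

```text
[560.50776509  24.1034204  296.32379346] 0.5215680620580339 29.99890465540375 14.175 [ 0.38452402 -1.17239163 -1.09946833]
(566, 55.5, 300, 3.097) slide [-0.004, 0.0316, -0.0037] roll -0.0032784977114883596
```

Call:
{"op": "step_arm", "data": {
  "increments": [
    {"slide": [-0.003,0.029,-0.0035],"roll": -0.003},
    {"slide": [-0.003,0.029,-0.0035],"roll": -0.003},
    {"slide": [-0.003,0.029,-0.0035],"roll": -0.003}
  ]
}}

```text
t: 14.55
eef_pos: [564.8, 50.4, 299.4]
tcp_rot: [-3.141, -0.0, 3.097]
ft_force: [-0.8, -0.4, -2.1]
opening: 0.526
grip_force: 30.0
```

```bash
python3 - <<'E'
from h import *
np.set_printoptions(precision=1,suppress=True)
A=cam('side');s=state();print(s['eef_pos'],s['tcp_rot'],s['t'])
a=np.array([-.469,.0206,.883])
# spigot tip from side+scene clouds, depth of tip ring
for n in('side','scene'):
    d=A if n=='side' else cam(n)
    c=cloud(d).reshape(-1,3);c=c[~np.isnan(c[:,0])]
    q=c-np.array([580.5,54.3,187]);t=q@a;r=np.linalg.norm(q-t[:,None]*a,axis=1)
    m=(r<28)&(t>8)&(t<46);print(n,m.sum(),np.percentile(t[m],[50,90,98]) if m.sum() else '')
    e=c[(abs(c[:,0]-560)<45)&(abs(c[:,1]-56)<26)&(c[:,2]>262)&(c[:,2]<300)];print('cap',len(e),e.min(0) if len(e) else '',e.max(0) if len(e) else '')
mv((566,55.5,289,3.097),(566,55.5,249,3.097))
E
```

```text
[564.8  50.  299.3] [-3.1 -0.   3.1] 14.6
side 192 [36.1 41.  42.9]
cap 85 [535.2  30.  266.7] [553.6  80.1 299.3]
scene 126 [31.9 39.2 40.6]
cap 79 [574.2  31.2 267.4] [593.7  77.6 300. ]
(566, 55.5, 289, 3.097) slide [-0.0009, 0.0057, 0.0104] roll -0.0014866195850049557
(566, 55.5, 249, 3.097) slide [-0.0009, 0.0057, 0.0504] roll -0.0014866195850049557
```

Call:
{"op": "step_arm", "data": {
  "increments": [
    {"slide": [-0.001,0.0057,0.015],"roll": 0},
    {"slide": [-0.001,0.0057,0.03],"roll": 0},
    {"slide": [-0.001,0.0057,0.042],"roll": 0},
    {"slide": [-0.001,0.0057,0.0504],"roll": 0},
    {"slide": [-0.001,0.0057,0.0504],"roll": 0}
  ]
}}

```text
t: 15.28
eef_pos: [566.9, 56.2, 248.6]
tcp_rot: [-3.141, 0.001, 3.097]
ft_force: [4.5, -1.5, -1.6]
opening: 0.523
grip_force: 30.0
```

```bash
python3 - <<'E'
from h import *
s=state();print(s['eef_pos'],s['ft_force'])
P0=np.array([580.5,54.3,187]);a=np.array([-.469,.0206,.883])
# arc of grasp about rim edge from tilt 0 to 28
g0=s['eef_pos']+[0,0,19]; E=g0+[21.5,0,-49]
for th in np.radians([7,14,21,28,31]):
    g=E+np.array([-21.5*np.cos(th)-49*np.sin(th),0,-21.5*np.sin(th)+49*np.cos(th)]);mv(tuple(g-[2,0,19]))
print((P0+49*a)-[0,0,19])
E
```

```text
[566.93334753  56.22743584 248.57163341] [ 4.49629258 -1.46544961 -1.64736625]
(np.float64(559.1220074448499), np.float64(56.22743584328957), np.float64(245.5862039551588)) slide [0.0078, -0.0003, 0.003] roll 
(np.float64(553.717816532673), np.float64(56.22743584328957), np.float64(241.91480324007563)) slide [0.0132, -0.0006, 0.0066] roll 
(np.float64(548.8013388345811), np.float64(56.22743584328957), np.float64(237.61216339108358)) slide [0.0181, -0.0008, 0.0109] roll 
(np.float64(544.445867709015), np.float64(56.22743584328957), np.float64(232.74242685813545)) slide [0.0225, -0.001, 0.0158] roll 
(np.float64(542.7673848963026), np.float64(56.22743584328957), np.float64(230.499512531782)) slide [0.0242, -0.0011, 0.018] roll 
[557.519   55.3094 211.267 ]
```

Call:
{"op": "step_arm", "data": {
  "increments": [
    {"slide": [0.0078,-0.0003,0.003],"roll": 0},
    {"slide": [0.0132,-0.0006,0.0066],"roll": 0},
    {"slide": [0.0181,-0.0008,0.0109],"roll": 0},
    {"slide": [0.0225,-0.001,0.0158],"roll": 0},
    {"slide": [0.0225,-0.001,0.0158],"roll": 0}
  ]
}}

```text
t: 15.9
eef_pos: [544.0, 56.3, 233.3]
tcp_rot: [-3.141, 0.001, 3.097]
ft_force: [3.1, -3.8, 1.4]
opening: 0.518
grip_force: 30.0
```

```bash
python3 - <<'E'
from h import *
np.set_printoptions(precision=3,suppress=True)
d=cam('side','s6.png');e=cam('scene');s=state();print(s['eef_pos'],s['ft_force'],s['t'])
f=cam('wrist')
a=cv2.resize(d['color'][150:225,240:330,::-1],(480,400));b=cv2.resize(f['color'][:,:,::-1],(320,240));c=cv2.resize(e['color'][195:255,270:350,::-1],(320,240))
cv2.imwrite('pics/m6.png',np.hstack([cv2.copyMakeBorder(a,0,80,0,0,0),np.vstack([b,c])]))
E
```

```text
[543.961  56.33  233.27 ] [ 3.459 -3.366  2.566] 16.0
```

View pics/m6.png

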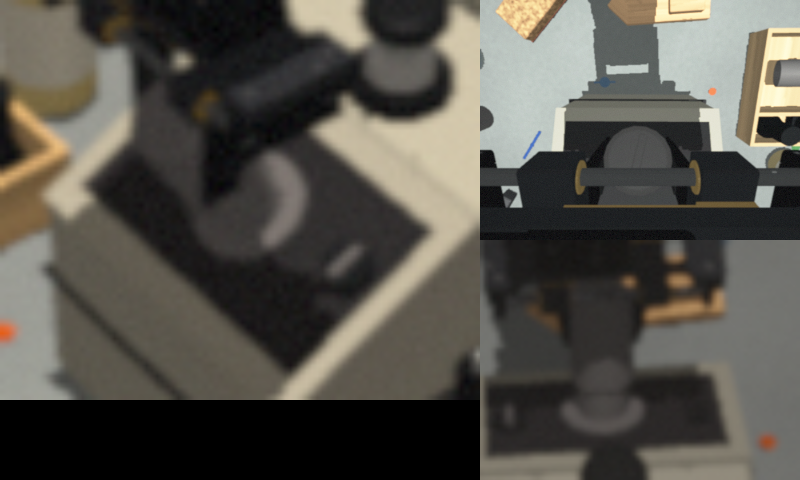

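The cap now tilts with the spigot and its mouth is over it (lower right panel). I'll push it home along the port axis.

Call:
{"op": "step_arm", "data": {
  "increments": [
    {"slide": [-0.0025,-0.0003,0.0047],"roll": 0},
    {"slide": [-0.005,-0.0004,0.0094],"roll": 0},
    {"slide": [-0.008,-0.0004,0.015],"roll": 0},
    {"slide": [-0.011,-0.0004,0.0195],"roll": 0},
    {"slide": [-0.013,-0.0004,0.022],"roll": 0}
  ]
}}

```text
t: 16.68
eef_pos: [556.9, 55.6, 210.8]
tcp_rot: [3.141, -0.0, 3.097]
ft_force: [1.6, -2.9, 4.1]
opening: 0.52
grip_force: 30.0
```

Call:
{"op": "step_arm", "data": {
  "increments": [
    {"slide": [0,0,0],"roll": 0},
    {"slide": [-0.001,0,0.002],"roll": 0}
  ]
}}

```text
t: 16.92
eef_pos: [557.7, 55.6, 209.8]
tcp_rot: [3.142, 0.0, 3.097]
ft_force: [-6.2, -3.3, 25.5]
opening: 0.519
grip_force: 30.0
```

Call:
{"op": "step_arm", "data": {
  "increments": [
    {"slide": [-0.001,0,0.002],"roll": 0},
    {"slide": [-0.001,0,0.002],"roll": 0}
  ]
}}

```text
t: 17.18
eef_pos: [558.5, 55.7, 209.7]
tcp_rot: [3.141, 0.001, 3.097]
ft_force: [-6.7, -3.3, 28.8]
opening: 0.52
grip_force: 30.0
```

Call:
{"op": "step_arm", "data": {
  "increments": [
    {"slide": [0,0,0],"roll": 0},
    {"slide": [0,0,0],"roll": 0},
    {"slide": [0,0,0],"roll": 0},
    {"slide": [0,0,0],"roll": 0}
  ],
  "fingers": 1
}}

```text
t: 17.68
eef_pos: [558.5, 55.6, 206.8]
tcp_rot: [3.141, -0.001, 3.097]
ft_force: [-0.6, -0.2, -0.1]
opening: 0.88
grip_force: 0.0
```

Call:
{"op": "step_arm", "data": {
  "increments": [
    {"slide": [0,0,-0.03],"roll": 0},
    {"slide": [0,0,-0.08],"roll": 0},
    {"slide": [0,0,-0.13],"roll": 0},
    {"slide": [0,0,-0.16],"roll": 0},
    {"slide": [0,0,-0.16],"roll": 0}
  ]
}}

```text
t: 18.3
eef_pos: [559.1, 55.6, 369.1]
tcp_rot: [3.141, 0.004, 3.097]
ft_force: [0.1, 0.1, -0.7]
opening: 0.998
grip_force: 0.0
```

```bash
cat > chk.py <<'E'
from h import *
np.set_printoptions(precision=2,suppress=True)
s=state();print(s['eef_pos'],s['ft_force'],s['t'],s['tcp_rot'])
a=np.array([-.469,.0206,.883]);P0=np.array([580.5,54.3,187])
for n in('wrist','scene','side'):
    c=cloud(cam(n,'chk_%s.png'%n)).reshape(-1,3);c=c[~np.isnan(c[:,0])]
    q=c-P0;t=q@a;r=np.linalg.norm(q-t[:,None]*a,axis=1)
    m=(r<22)&(t>70)&(t<110)
    if m.sum()<10: print(n,m.sum());continue
    p=c[m];k=p.mean(0);N=np.linalg.svd(p-k,full_matrices=False)[2][2];N*=np.sign(N[2])
    rest=abs((p-k)@N)<3;p=p[rest];k=p.mean(0);N=np.linalg.svd(p-k,full_matrices=False)[2][2];N*=np.sign(N[2])
    m2=(r<29)&(t>72);mid=(c[m2].max(0)+c[m2].min(0))/2
    print(n,m.sum(),'top s',np.median(t[m]),'n',N,'angle',np.arccos(min(1,N@a)),'centre',mid,'expect',P0+80*a)
E
python3 chk.py
```

```text
[559.06  55.58 369.1 ] [ 0.06  0.05 -0.71] 18.3 [3.14 0.   3.1 ]
wrist 1941 top s 77.91029856397324 n [-0.51  0.02  0.86] angle 0.04174126753100461 centre [547.94  56.39 253.96] expect [542.98  55.95 257.64]
scene 63 top s 75.86813812174181 n [-0.48 -0.02  0.88] angle 0.03767280921214827 centre [400.29  65.22 517.71] expect [542.98  55.95 257.64]
side 152 top s 77.67879932039303 n [-0.5   0.04  0.86] angle 0.043698486232118104 centre [398.05  61.4  514.09] expect [542.98  55.95 257.64]
```

The cap is home: its top is about 80 mm above the measured flange, within 0.04 rad of the port axis. The plunger is next, pressed with closed fingers.

```bash
python3 - <<'E'
from h import *
mv((692,48,310))
E
```

```text
(692, 48, 310) slide [-0.134, -0.0016, 0.0556] roll
```

Call:
{"op": "step_arm", "data": {
  "increments": [
    {"slide": [-0.05,0,0],"roll": 0},
    {"slide": [-0.1,-0.001,0.01],"roll": 0},
    {"slide": [-0.133,-0.0016,0.03],"roll": 0},
    {"slide": [-0.133,-0.0016,0.055],"roll": 0},
    {"slide": [-0.133,-0.0016,0.055],"roll": 0}
  ],
  "fingers": 0
}}

```text
t: 19.08
eef_pos: [690.8, 47.9, 308.6]
tcp_rot: [-3.142, -0.006, 3.097]
ft_force: [-0.2, 0.5, 0.5]
opening: 0.534
grip_force: 0.0
```

Call:
{"op": "step_arm", "data": {
  "increments": [
    {"slide": [0,0,0],"roll": 0},
    {"slide": [0,0,0],"roll": 0},
    {"slide": [0,0,0],"roll": 0},
    {"slide": [0,0,0],"roll": 0},
    {"slide": [0,0,0],"roll": 0}
  ]
}}

```text
t: 19.7
eef_pos: [691.4, 48.0, 312.4]
tcp_rot: [3.141, 0.0, 3.097]
ft_force: [0.2, 1.2, -0.1]
opening: 0.024
grip_force: 0.0
```

```bash
python3 chk.py; python3 -c "
from h import *
s=state();print(s['eef_pos'],s['opening']);mv((692,48,290),(692,48,252))"
```

```text
[691.43  48.   312.43] [ 0.24  1.2  -0.13] 19.7 [3.14 0.   3.1 ]
wrist 992 top s 78.12504502480175 n [-0.53  0.03  0.85] angle 0.06996298283858965 centre [559.37  56.25 260.31] expect [542.98  55.95 257.64]
scene 0
side 147 top s 77.68935417149088 n [-0.48 -0.01  0.88] angle 0.02725792489422928 centre [409.69  62.87 502.35] expect [542.98  55.95 257.64]
[691.46801231  47.99525594 312.23924951] 0.0033686466219022995
(692, 48, 290) slide [-0.0005, 0.0, 0.0222] roll 
(692, 48, 252) slide [-0.0005, 0.0, 0.0602] roll
```

Call:
{"op": "step_arm", "data": {
  "increments": [
    {"slide": [0,0,0.015],"roll": 0},
    {"slide": [0,0,0.03],"roll": 0},
    {"slide": [0,0,0.042],"roll": 0},
    {"slide": [0,0,0.052],"roll": 0},
    {"slide": [0,0,0.055],"roll": 0}
  ]
}}

```text
t: 20.48
eef_pos: [691.4, 48.0, 257.2]
tcp_rot: [3.142, 0.0, 3.097]
ft_force: [-4.3, 0.3, 10.5]
opening: 0.003
grip_force: 4.8
```

Call:
{"op": "step_arm", "data": {
  "increments": [
    {"slide": [0,0,0.002],"roll": 0},
    {"slide": [0,0,0.003],"roll": 0},
    {"slide": [0,0,0.003],"roll": 0}
  ]
}}

```text
t: 20.85
eef_pos: [691.4, 48.0, 255.2]
tcp_rot: [3.142, 0.001, 3.097]
ft_force: [-4.6, -0.0, 10.7]
opening: 0.004
grip_force: 5.2
```

Call:
{"op": "step_arm", "data": {
  "increments": [
    {"slide": [0,0,0.002],"roll": 0},
    {"slide": [0,0,0.004],"roll": 0},
    {"slide": [0,0,0.004],"roll": 0},
    {"slide": [0,0,0.004],"roll": 0}
  ]
}}

```text
t: 21.35
eef_pos: [691.7, 48.0, 254.0]
tcp_rot: [3.142, 0.004, 3.097]
ft_force: [-8.3, -0.7, 25.4]
opening: 0.002
grip_force: 12.9
```

The force rose to 25 N at z 254, so the plunger is on its hard stop. Now I'll release it and retreat.

Call:
{"op": "step_arm", "data": {
  "increments": [
    {"slide": [0,0,0],"roll": 0},
    {"slide": [0,0,-0.015],"roll": 0},
    {"slide": [0,0,-0.04],"roll": 0},
    {"slide": [0,0,-0.09],"roll": 0},
    {"slide": [0,0,-0.14],"roll": 0}
  ]
}}

```text
t: 21.98
eef_pos: [691.4, 48.0, 391.0]
tcp_rot: [3.142, -0.001, 3.097]
ft_force: [0.8, -0.3, 0.3]
opening: 0.003
grip_force: 0.0
```

Call:
{"op": "step_arm", "data": {
  "increments": [
    {"slide": [0.06,0,0],"roll": 0},
    {"slide": [0.12,0,0],"roll": 0},
    {"slide": [0.14,0,0],"roll": 0},
    {"slide": [0.14,0,0],"roll": 0}
  ]
}}

```text
t: 22.48
eef_pos: [550.9, 54.4, 390.9]
tcp_rot: [3.141, 0.001, 3.097]
ft_force: [-0.8, -0.4, 0.2]
opening: 0.005
grip_force: 0.0
```

```bash
python3 chk.py; python3 - <<'E'
from h import *
for n in('wrist','scene','side'):
    c=cloud(cam(n)).reshape(-1,3)
    p=c[(abs(c[:,0]-692)<20)&(abs(c[:,1]-48)<20)&(c[:,2]>225)&(c[:,2]<300)]
    q=c[(abs(c[:,0]-494)<60)&(abs(c[:,1]-360)<72)&(c[:,2]>12)&(c[:,2]<180)]
    print(n,'plunger',len(p),np.median(p[:,2]) if len(p) else '','adapter',len(q),q.mean(0) if len(q) else '')
E
```

```text
[550.87  54.36 390.86] [-0.77 -0.36  0.2 ] 22.475 [3.14 0.   3.1 ]
wrist 1676 top s 77.84735915750491 n [-0.5   0.02  0.86] angle 0.038754695542489684 centre [547.69  56.19 254.52] expect [542.98  55.95 257.64]
scene 63 top s 76.7887091982958 n [-0.47 -0.01  0.88] angle 0.026382000594863474 centre [402.04  65.21 517.72] expect [542.98  55.95 257.64]
side 154 top s 77.5227153718092 n [-0.47  0.01  0.88] angle 0.0034858005071100057 centre [397.49  61.03 515.53] expect [542.98  55.95 257.64]
wrist plunger 150 277.91254768583536 adapter 3049 [493.82421568 369.50134526  64.34070424]
scene plunger 196 274.896919527411 adapter 452 [501.18706374 370.29873767  57.95591638]
side plunger 213 271.19112381692776 adapter 457 [487.25515629 364.96407033  57.03504998]
```

```bash
python3 -c "
from h import *
print(env.job_done())"
```

```text
the job is handed in; nothing more can be done
None
```

I handed the job in at about 23 s on the robot clock: adapter in the caddy's empty compartment, cap home on the port, plunger pressed to its hard stop and back up; the hand-in gave no verdict.

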